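# Hang the lopsided caddy in the notch of its bar

### The job

Take the steel caddy by its black grip, keep it upright, and hang it on the bar of the stand with its tongue fully down in the notch of the bar, feeling for the notch along the bar with light pressure because the bar's position in its clamps is not known. Its weight hangs to one side, so lower it all the way home while you hold it, then let go slowly so that it does not swing; do not force it against the stand (stay below 30 N) and leave the cup, the vial and the dropper bottle where they are.

Things in the scene. Friction and masses are not known exactly. Their poses are not given: they have to be found in the camera images.
- caddy_grip (a point): Centre of the loose caddy's black grip, an upright block 22 mm (x) x 14 mm (y) x 42 mm tall, 153 mm above the caddy's underside. Axes are the caddy's: z up, x from its box toward its hanger side. The box centre lies at x -23.5, y +38 mm from the grip, so the weight (0.12 to 0.22 kg) hangs to that side. A strip 20 mm wide, 4 mm thick joins grip and box.
- caddy_tongue (a point): Middle of the underside of the caddy's tongue, same axes; 8 mm in +x of the grip and 58 mm below its centre. Tongue 14 mm wide (y), 28 mm tall, lower corners rounded 4 mm; it spans the 12 mm gap (x) between strip and rear lip. The 4 mm lip reaches 14 mm lower than the tongue, flared at its end. The bar goes into that gap: strip on the robot's side, lip on the far side.
- bar_top (a point): Point of the fixed stand midway between its posts, at the bar's top edge (156 mm up) and mid-thickness. y along the bar, x across it away from the robot, z up. The bar (8 mm thick, 300 mm long) has one notch in its top edge, 16 mm wide, 28 mm deep, with 5 mm 45-degree lead-ins (mouth 26 mm). The notch's middle lies -45 to +45 mm in y from here, not measured; it stays put during the work.
- stand: The whole fixed stand: foot plate 90 x 250 x 12 mm, two posts 200 mm apart whose clamp blocks do not rise above the bar, and the bar, 46 mm tall; origin in the middle of the foot's underside, 156 mm below the bar-top point, same axes.
- caddy: The caddy: open empty steel box 43 (x) x 110 (y) x 40 mm, hanger and grip on its back, standing upright on the worktop at first; origin under the middle of the box, on the underside. Fully home, the tongue's underside is 28 mm below the bar's top edge; hanging free it leans up to about 0.2 rad, its play in the notch: the grip moves some 10 mm to +y and a few mm to -x.
- cup: Specimen cup with orange lid, 60 mm wide, 70 mm tall, origin at its underside; leave alone.
- vial: Slim round vial with a white cap and green band, 35 mm wide, 80 mm tall, origin at its underside; leave alone.
- dropper: Clear dropper bottle with a white pointed cap, 33 mm wide, 82 mm tall, origin at its underside; leave alone.

How it is judged (in metres and radians):
On the way, in this order (a step that is already met when the one before it is completed fails the run):
1. the caddy is carried, upright, clear of the worktop (height (world z) of caddy above 0.05 m and angle between caddy's own z axis and vertical below 0.3 rad and contact force between the fingers and caddy above 1 N), for 0.2 s.
2. still held, its tongue is fully down in the notch (z of caddy_tongue in the frame of bar_top between -0.032 and -0.023 m and horizontal distance between caddy_tongue and bar_top below 0.055 m and contact force between the fingers and caddy above 1 N), for 0.2 s.
At the end, for the whole second after the job is handed in: The caddy hangs released and at rest on the bar, its tongue's underside 23 to 32 mm below the bar's top edge (in the notch, within 55 mm of the stand's middle), leaning less than 0.3 rad. The robot has let go (z of caddy_tongue in the frame of bar_top between -0.032 and -0.023 m and horizontal distance between caddy_tongue and bar_top below 0.055 m and angle between caddy's own z axis and vertical below 0.3 rad and linear speed of caddy below 0.02 m/s and angular speed of caddy below 0.2 rad/s and contact force between caddy and stand above 0.5 N); the robot touches nothing.
It fails at once if the caddy or the robot is forced against the stand with more than 30 N (contact force between any of caddy, the arm, the fingers and stand above 30 N).
It fails at once if the caddy is tipped by more than 0.5 rad (angle between caddy's own z axis and vertical above 0.5 rad).
It fails at once if the caddy swings (faster than 2.0 rad/s) at the bar (horizontal distance between caddy_tongue and bar_top below 0.06 m and z of caddy_tongue in the frame of bar_top below 0.005 m and angular speed of caddy above 2 rad/s).
It fails at once if the cup, the vial or the dropper bottle is moved by more than 30 mm (distance of any of cup, vial, dropper from where it was at the start of the episode above 0.03 m).
It also fails if it takes over 72 s, if anything falls off the work surface, if the arm or the gripper's body presses on something with over 40 N, if the wrist force passes 120 N, or if a joint passes its speed limit or range.

### The arm

A 6-joint arm with a two-finger parallel gripper is mounted at the origin on a cart in front of the work surface, level with it; the furniture and walls round the work are solid. World frame = base frame: x ahead of the robot, y to its left, z up, the work surface at z = 0. Lengths are in mm, angles in rad, forces in N, time in s.
With the tool pointing down it reaches from about 275 to 750 mm from the base axis. Payload 10.2 kg.
Tool frame: the origin (TCP) lies between the finger pads; the fingertips stand 17 mm ahead of it and the grasp point (between the pads) lies 2 mm behind it; z points along the fingers, y is the line along which they close (so a half turn about z gives the same grasp; the last joint's range is limited). The gripper opens to 85 mm and grips with 20 to 120 N. Pads are 22 mm wide; open, the fingers measure 114 mm over their backs; the gripper's body (76 mm by 85 mm) begins 54 mm behind the grasp point. The pads swing forward as they close: fully open they stand 13 mm farther back than shut.
Start: joints at [-1.438, 0.313, 1.498, -0, 1.331, -0.223], TCP at [182.866, -492.129, 248.294] pointing down, gripper open.
Joint ranges: [-2.94, 2.94], [-0.97, 2.17], [0.19, 2.56], [-1.23, 4.37], [0.02, 3.11], [-2.88, 2.88]. Speed limits (rad/s): [2.39, 2.39, 3.01, 3.14, 3.14, 3.14].

### API

Orientations are given as a unit quaternion [w, x, y, z].
In Python, from rig import * gives the robot as it stands.
- The arm moves only by the tool step_arm, never from a script. Its argument "commands" is text: rows parted by semicolons, each of 7 numbers parted by spaces: the opening, from 0 (shut) to 1 (fully open), then the shift along the tool's x, y, z in cm, then the turn, a rotation vector about the tool's x, y, z in rad. In form: hand x y z rx ry rz; .... A call has 1 to 20 rows; each row is the pose to reach, as a shift and turn from the pose commanded when the call began, along the tool's axes at that moment; what a row does not reach only later rows make up. A row lasts 1/12 s, in which the tool goes at most 41.7 mm and 7.16 degrees, less where a joint would pass 70% of its speed; a pose out of reach is approached as far as the arm can. A call with a gripper value outside its range is refused whole. The fingers move at their own pace and stop on an object; "newtons" is the grip in N (left out, the last holds). Time passes only in rows, so rows that repeat a pose let the fingers close. It gives the time, the measured TCP pose, the force, the opening and the grip force at its end, in the units of the state.
- sense(): the state, without advancing time (a new reading comes with each control period).
- capture(name): name is "side" or "top"; returns the picture (384x512x3 uint8, red, green, blue); there is no depth.
- camera_model(name): a dict with "mtx" (3x3 intrinsics, pixels), "eye" and "rotation" of the camera in the world. Camera axes: x right, y down, z forward; pixel columns grow to the right and rows downward; lengths in mm; the calibration is good to about 2 mm. A picture is of the moment at which its call begins. camera_model takes no time and is no camera call.
- finish_job(): hands the job in; it is judged then, once.
Trained networks look in the newest picture that a camera, given by its name, has taken for a name from the list of things; names that differ only in an ending like _2 or _b are one class to them, and where a whole thing is asked for, a point or a joint stands for the part that bears it (a point fixed in the world has none). Each returns a list of dicts, best first, with "score" (0 to 1); they miss things now and then, are a little off and sometimes report something else, mostly with a low value. They report only what shows in the picture. A call takes as long as a camera call.
- search_frame(camera, label): "rect" ([centre column, centre row, width, height] in pixels, round what is visible of it).
- trace(camera, label): "mask" (384x512 bool, what is visible of it) and "rect" ([centre column, centre row, width, height] in pixels, round what is visible of it).
- spot_point(camera, label): "xy" ([column, row] in pixels: a listed point, or the origin of a listed thing).
The state is a dict: "time_s": time; "joints": joint angles; "dq": joint speeds; "tau": joint torques, N m; "eef_pos": TCP position; "ee_rot": TCP orientation; "force": force on the tool from outside, world axes, zero at the start; "wrist_torque": the same for the moment, N m; "grip_width": opening from 0.0 (shut) to 1.0 (fully open); "grip_force": force on a finger pad.
Only numpy, scipy, OpenCV 4.12 (cv2) and the standard library are available. Lean on these libraries where they do the work, as an engineer would, in place of code of your own. Each camera call takes 0.05 s, during which the arm holds its last target. There are 200 camera calls.

## Working session

There is one attempt and no reset: what is moved stays moved. The work goes in short steps, Python scripts to look and compute and a tool call to move; the robot and the scene stay as the last step left them, time stands still between calls to the robot, and variables do not carry over. Pictures are saved under pics/ and viewed, at most 10 in all, crops included, and the job is handed in when it is done.

Besides the shell and the picture viewer there is one more tool, called after ">>>" by a JSON object that holds its "name" and its "arguments", one argument or row to a line. step_arm: Moves the arm, as the interface text tells. Its arguments: {"type":"object","properties":{"commands":{"type":"string"},"newtons":{"type":"number"}},"required":["commands"]}

```bash
mkdir -p pics
cat > h.py <<'E'
from rig import *
import numpy as np, cv2
def save(c,n):
    im=capture(c); cv2.imwrite(f'pics/{n}.png',im[:,:,::-1]); return im
def ray(c,xy):
    m=camera_model(c); K=np.array(m['mtx']);R=np.array(m['rotation']);e=np.array(m['eye'])
    d=R@np.linalg.inv(K)@np.array([xy[0],xy[1],1.]); return e,d/np.linalg.norm(d)
def tri(p,q):
    e1,d1=ray('side',p);e2,d2=ray('top',q)
    A=np.stack([d1,-d2],1);s=np.linalg.lstsq(A,e2-e1,rcond=None)[0]
    a=e1+s[0]*d1;b=e2+s[1]*d2
    return (a+b)/2,np.linalg.norm(a-b)
def proj(c,P):
    m=camera_model(c); p=np.array(m['mtx'])@np.array(m['rotation']).T@(np.array(P)-np.array(m['eye'])); return p[:2]/p[2]
E
python3 - <<'E'
from h import *
np.set_printoptions(precision=1,suppress=True)
a=save('side','s0');b=save('top','t0')
cv2.imwrite('pics/both0.png',np.hstack([a,b])[:,:,::-1])
for c in('side','top'):
    m=camera_model(c);print(c,m['eye'],np.array(m['rotation'])[:,2])
for l in ['caddy_grip','caddy_tongue','bar_top','stand','caddy','cup','vial','dropper']:
    r={c:spot_point(c,l)[:2] for c in('side','top')}
    print(l,[[(np.round(x['xy'],1),round(x['score'],2)) for x in r[c]] for c in r])
    if r['side'] and r['top']: print('   ',*tri(r['side'][0]['xy'],r['top'][0]['xy']))
print(sense())
E
```

```text
Traceback (most recent call last):
IndexError: too many indices for array: array is 1-dimensional, but 2 were indexed
```

```bash
cat > fix.py <<'E'
s=open('h.py').read()
s=s.replace("np.array(m['rotation'])","rot(m)").replace("def save","from scipy.spatial.transform import Rotation as Ro\ndef rot(m):\n    return Ro.from_quat(m['rotation'],scalar_first=True).as_matrix()\ndef save",1)
open('h.py','w').write(s)
E
python3 fix.py
python3 - <<'E'
from h import *
np.set_printoptions(precision=1,suppress=True)
a=capture('side');b=capture('top')
cv2.imwrite('pics/s0.png',cv2.resize(a,(800,600))[:,:,::-1]);cv2.imwrite('pics/t0.png',cv2.resize(b,(800,600))[:,:,::-1])
for c in('side','top'):
    m=camera_model(c);print(c,m,rot(m)[:,2])
for l in ['caddy_grip','caddy_tongue','bar_top','stand','caddy','cup','vial','dropper']:
    r={c:spot_point(c,l)[:2] for c in('side','top')}
    print(l,[[(np.round(x['xy'],1),round(x['score'],2)) for x in r[c]] for c in r])
    if r['side'] and r['top']: print('   ',*tri(r['side'][0]['xy'],r['top'][0]['xy']))
print(sense())
E
```

```text
side {'mtx': array([[479. ,   0. , 252.6],
       [  0. , 479. , 193.6],
       [  0. ,   0. ,   1. ]]), 'eye': array([ 40.4, 828.8, 932.2]), 'rotation': array([ 0.1, -0.3,  0.9, -0.4])} [ 0.4 -0.6 -0.7]
top {'mtx': array([[438.1,   0. , 249.4],
       [  0. , 438.1, 186.3],
       [  0. ,   0. ,   1. ]]), 'eye': array([ 489.4,   79.1, 1264.3]), 'rotation': array([-0. ,  0.7, -0.7,  0. ])} [ 0. -0. -1.]
caddy_grip [[(array([304.1, 125.7]), 0.98)], [(array([346.7, 190. ]), 0.73)]]
    [ 523.1 -188.2  152.2] 6.040046409127101
caddy_tongue [[(array([302.6, 142.3]), 0.78)], [(array([343.1, 183.9]), 0.68)]]
    [ 535.4 -198.3   82.5] 7.548858915863611
bar_top [[(array([228.2, 217.1]), 0.69)], [(array([182.2, 198.2]), 0.79), (array([328.1, 149.7]), 0.38)]]
    [490.3 228.4 160.9] 6.504841049876887
stand [[(array([232.9, 264.9]), 0.96)], [(array([185.8, 196.6]), 0.71)]]
    [487.9 235.2   0.2] 10.038521765850987
caddy [[(array([311.2, 175.1]), 0.56), (array([229.4, 214.8]), 0.18)], [(array([326.7, 204.1]), 0.85)]]
    [ 481.2 -169.6    1.7] 2.5387871228792562
cup [[(array([245.3, 187.6]), 0.7)], [(array([276.3, 154.2]), 0.86)]]
    [620.1 -21.5  -4.4] 6.588416857085757
vial [[(array([265.3, 158.3]), 0.71)], [(array([327.8, 150.9]), 0.67), (array([179.3, 197.3]), 0.27)]]
    [ 638.1 -168.8   -2.9] 2.5023630459928072
dropper [[(array([211.4, 199.4]), 0.8)], [(array([238.2, 140. ]), 0.47)]]
    [655.9  90.8  19.4] 4.11801293118263
{'time_s': 1.0, 'joints': array([-1.4,  0.3,  1.5,  0. ,  1.3, -0.2]), 'dq': array([-0., -0.,  0., -0.,  0.,  0.]), 'tau': array([  0. , -41.2, -26. ,  -0. ,   0. ,  -0. ]), 'eef_pos': array([ 182.9, -492.1,  248.3]), 'ee_rot': array([-0. ,  1. ,  0.2,  0. ]), 'force': array([-0.2, -0.3, -0.3]), 'wrist_torque': array([ 0.,  0., -0.]), 'grip_force': 0.0, 'grip_width': 0.9979027610184443}
```

View pics/s0.png

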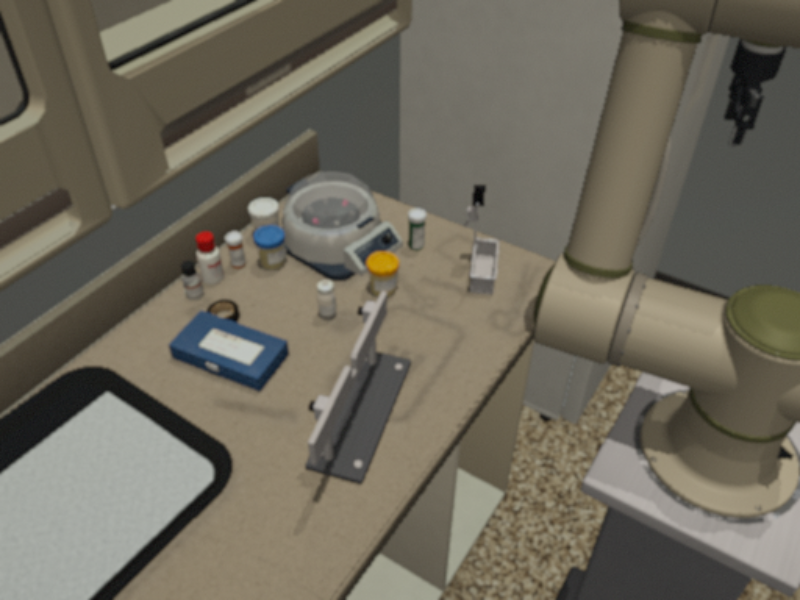

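View pics/t0.png

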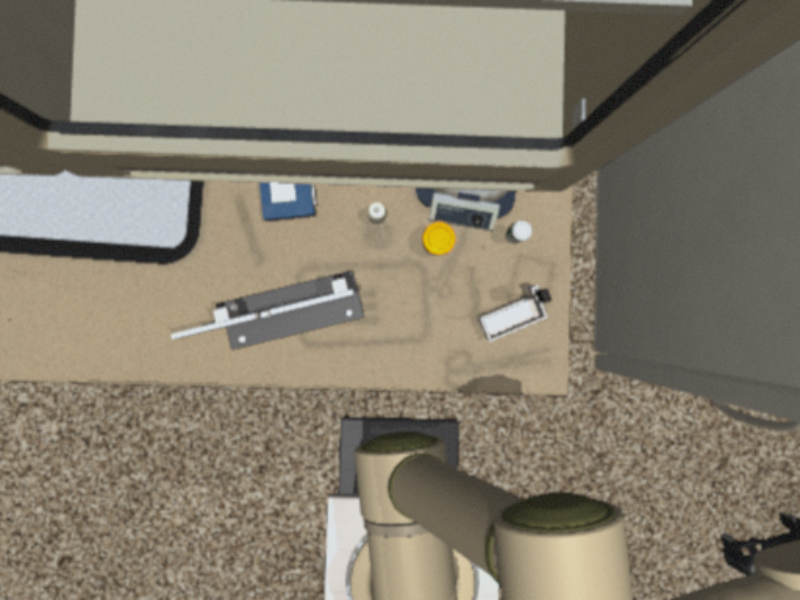

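Run:
```python
from h import *
a=capture('side');b=capture('top')
z=lambda im,x,y,w,h:cv2.resize(im[y:y+h,x:x+w],(400,300),interpolation=cv2.INTER_CUBIC)
# crops 80x60 -> x5 except side stand 100x? 
P=np.vstack([np.hstack([z(a,190,180,160//2*2,120),z(a,270,105,80,60)]),np.hstack([z(b,104,162,140,105),z(b,290,170,80,60)])])
cv2.imwrite('pics/z.png',P[:,:,::-1])
```

```text
(no output)
```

View pics/z.png

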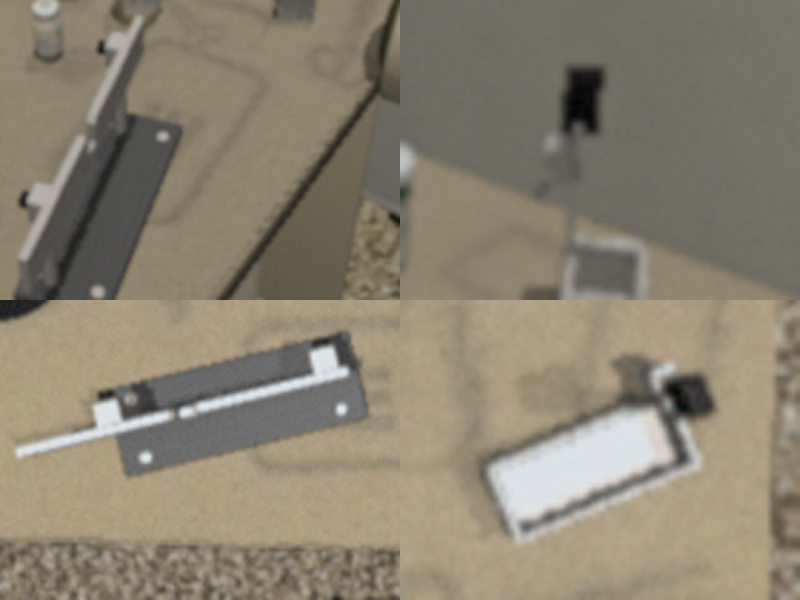

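Run:
```python
from h import *
np.set_printoptions(precision=1,suppress=True)
def at(c,xy,z):
    e,d=ray(c,xy); return e+d*(z-e[2])/d[2]
B=[at('top',(104+x/2.857,162+y/2.857),156) for x,y in [(17,153),(349,72),(182,111),(168,115),(195,108)]]
for p in B: print(p)
v=B[0]-B[1];print('bar len',np.linalg.norm(v),'yaw',np.degrees(np.arctan2(-v[0],v[1])))
F=[at('top',(104+x/2.857,162+y/2.857),12) for x,y in [(128,174),(367,115),(347,34),(107,90)]];print('foot',*F, sum(F)/4)
v=F[0]-F[1];print(np.degrees(np.arctan2(-v[0],v[1])),np.linalg.norm(v))
print('notch side',at('side',(190+88/2.5,180+138/2.5),156),at('side',(190+82/2.5,180+140/2.5),156),at('side',(190+92/2.5,180+120/2.5),156))
print('side bar ends',at('side',(190+22/2.5,180+258/2.5),156),at('side',(190+141/2.5,180+20/2.5),156))
C=[at('top',(290+x/5,170+y/5),40) for x,y in [(487-400,166),(520-400,238),(700-400,167),(665-400,100)]];c=sum(C)/4
print('box',*C,c)
v=C[1]-C[2];yaw=np.arctan2(-v[0],v[1]);print('yaw',np.degrees(yaw))
R=np.array([[np.cos(yaw),-np.sin(yaw)],[np.sin(yaw),np.cos(yaw)]])
print('grip from box',c[:2]+R@[23.5,-38])
print('grip top',at('top',(290+290/5,170+92/5),174), at('side',(270+182/5,105+75/5),174),at('side',(270+180/5,105+100/5),153))
g=np.r_[c[:2]+R@[23.5,-38],153];print(proj('top',g),proj('side',g))
```

```text
[438.8 406.6 156. ]
[518.5 117.4 156. ]
[479.8 263.4 156. ]
[475.9 275.6 156. ]
[482.8 252.1 156. ]
bar len 300.0181339744678 yaw 15.417103156283838
foot [414.4 338.7  12. ] [479.9 103.1  12. ] [560.3 125.5  12. ] [497.3 362.5  12. ] [488.  232.4  12. ]
15.51876480331955 244.53540129061153
notch side [469.9 274.5 156. ] [472.9 279.2 156. ] [479.3 255.2 156. ]
side bar ends [439.8 406.8 156. ] [515.4 122.6 156. ]
box [ 483.5 -107.2   40. ] [ 443.7 -126.7   40. ] [ 486.3 -227.    40. ] [ 523.4 -206.4   40. ] [ 484.2 -166.8   40. ]
yaw 23.01730490098943
grip from box [ 520.7 -192.6]
grip top [ 524.  -187.6  174. ] [ 519.8 -185.6  174. ] [ 522.3 -191.3  153. ]
[347.9 190. ] [306.7 124.9]
```

```bash
cat >> h.py <<'E'
def go(s,P,yaw,ref=None):
    """row (cm, rad) from pose to world TCP P with tool down, tool y along yaw(deg) of a frame's y (mod 180)"""
    R=Ro.from_quat(s['ee_rot'],scalar_first=True)
    y=np.radians(yaw); best=None
    for k in(0,np.pi):
        yy=np.array([-np.sin(y+k),np.cos(y+k),0]);zz=np.array([0,0,-1.]);xx=np.cross(yy,zz)
        rv=(R.inv()*Ro.from_matrix(np.stack([xx,yy,zz],1))).as_rotvec()
        if best is None or np.linalg.norm(rv)<np.linalg.norm(best): best=rv
    return np.round(R.inv().apply(np.array(P)-s['eef_pos'])/10,2),np.round(best,4)
E
python3 - <<'E'
from h import *
s=sense();print(Ro.from_quat(s['ee_rot'],scalar_first=True).as_matrix().round(4), s['joints'])
for P in [(300,-250,250),(400,-190,250),(521,-190,250)]: print(P,*go(s,P,22.7))
E
```

```text
[[ 9.374e-01  3.483e-01 -0.000e+00]
 [ 3.483e-01 -9.374e-01  1.000e-04]
 [ 0.000e+00 -1.000e-04 -1.000e+00]] [-1.43838687e+00  3.12934568e-01  1.49775741e+00 -8.49956207e-06
  1.33100648e+00 -2.23392331e-01]
(300, -250, 250) [ 19.41 -18.61  -0.17] [-0.0001 -0.     -0.0404]
(400, -190, 250) [ 30.88 -20.75  -0.17] [-0.0001 -0.     -0.0404]
(521, -190, 250) [ 42.22 -16.54  -0.17] [-0.0001 -0.     -0.0404]
```

>>> {"name": "step_arm", "arguments": {
  "commands": "1 6.5 -6.2 0 0 0 0; 1 13 -12.4 0 0 0 0; 1 19.4 -18.6 0 0 0 0; 1 19.4 -18.6 0 0 0 -0.02; 1 25 -19.7 0 0 0 -0.04; 1 30.9 -20.7 0 0 0 -0.04; 1 35 -19.2 0 0 0 -0.04; 1 39 -17.7 0 0 0 -0.04; 1 42.2 -16.5 0 0 0 -0.04; 1 42.2 -16.5 0 0 0 -0.04; 1 42.2 -16.5 0 0 0 -0.04; 1 42.2 -16.5 0 0 0 -0.04; 1 42.2 -16.5 0 0 0 -0.04; 1 42.2 -16.5 0 0 0 -0.04",
  "newtons": 50
}}

```text
time_s: 2.27
eef_pos: [521.3, -190.0, 247.7]
ee_rot: [-0.0, 0.98, 0.197, -0.0]
force: [0.5, -0.1, 0.7]
grip_width: 1.002
grip_force: 0.0
```

Run:
```python
from h import *
s=sense();print(s['eef_pos'],s['joints'],s['force'],s['time_s'])
a=capture('side');b=capture('top')
z=lambda im,x,y,w,h:cv2.resize(im[y:y+h,x:x+w],(400,600),interpolation=cv2.INTER_CUBIC)
cv2.imwrite('pics/z2.png',np.hstack([z(a,265,70,80,120),z(b,300,135,80,120)])[:,:,::-1])
print(proj('top',[521,-190,153]),proj('side',[521,-190,153]), proj('side',s['eef_pos']))
for c in('side','top'): print([(r['xy'],r['score']) for r in spot_point(c,'caddy_grip')])
print(go(s,(521,-190,154),22.7))
```

```text
[ 521.28402716 -189.97381355  247.74052115] [-5.60565212e-01  3.79748739e-01  1.40600471e+00 -2.17958264e-04
  1.35676665e+00  6.12823619e-01] [ 0.47326536 -0.12517331  0.66220717] 2.2667
[346.88440857 189.80751468] [306.1763528  125.36231206] [308.84065196  96.04415914]
[([308.0, 127.0], 0.95)]
[([344.8, 189.5], 0.84)]
(array([-0.02, -0.  ,  9.37]), array([-0.0006,  0.0007,  0.0013]))
```

View pics/z2.png

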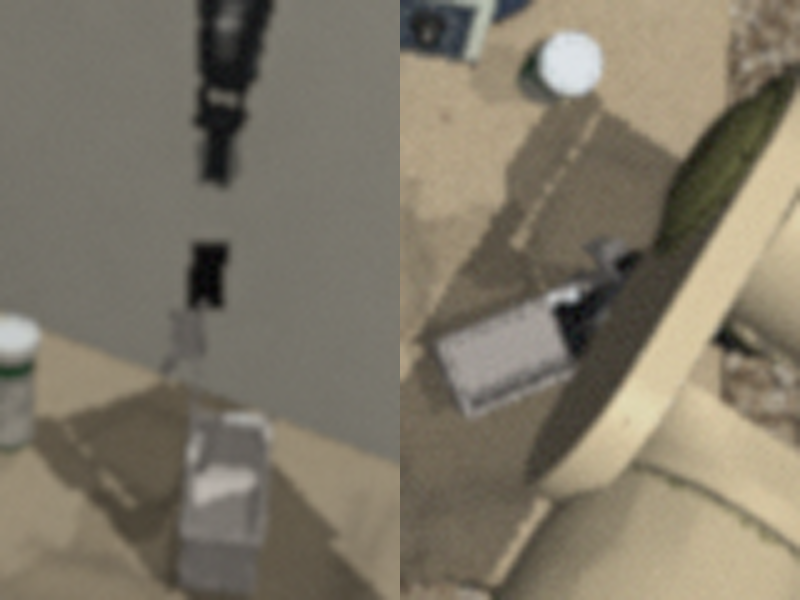

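>>> {"name": "step_arm", "arguments": {
  "commands": "1 0 0 3 0 0 0; 1 0 0 5.5 0 0 0; 1 0 0 7.5 0 0 0; 1 0 0 9 0 0 0; 1 0 0 9.4 0 0 0; 1 0 0 9.4 0 0 0; 1 0 0 9.4 0 0 0; 0.5 0 0 9.4 0 0 0; 0.4 0 0 9.4 0 0 0; 0.3 0 0 9.4 0 0 0; 0.25 0 0 9.4 0 0 0; 0.2 0 0 9.4 0 0 0; 0.1 0 0 9.4 0 0 0; 0 0 0 9.4 0 0 0; 0 0 0 9.4 0 0 0; 0 0 0 9.4 0 0 0; 0 0 0 9.4 0 0 0; 0 0 0 9.4 0 0 0; 0 0 0 9.4 0 0 0; 0 0 0 9.4 0 0 0",
  "newtons": 60
}}

```text
time_s: 4.13
eef_pos: [521.0, -190.6, 154.4]
ee_rot: [0.0, 0.98, 0.197, 0.0]
force: [0.7, -1.0, 2.4]
grip_width: 0.159
grip_force: 58.5
```

Run:
```python
from h import *
s=sense();print(s)
```

```text
{'time_s': 4.1333, 'joints': array([-5.61771654e-01,  4.65723381e-01,  1.53393390e+00, -7.78238473e-05,
        1.14159504e+00,  6.13248254e-01]), 'dq': array([-0.00108364,  0.00170675, -0.00202115,  0.00017388, -0.00033553,
        0.00051447]), 'tau': array([  0.50597928, -45.30182362, -22.88913846,   0.27372499,
         0.23567621,   0.05678337]), 'eef_pos': array([ 521.03528643, -190.5504631 ,  154.3931819 ]), 'ee_rot': array([1.42845384e-04, 9.80480743e-01, 1.96615062e-01, 9.90128190e-05]), 'force': array([ 0.65061771, -0.99710718,  2.41006298]), 'wrist_torque': array([-0.24140079, -0.02703756,  0.05354531]), 'grip_force': 58.51919040083885, 'grip_width': 0.15860383733338418}
```

>>> {"name": "step_arm", "arguments": {
  "commands": "0 0 0 -0.5 0 0 0; 0 0 0 -1.5 0 0 0; 0 0 0 -3 0 0 0; 0 0 0 -4.5 0 0 0; 0 0 0 -6 0 0 0; 0 0 0 -8 0 0 0; 0 0 0 -10 0 0 0; 0 0 0 -11.5 0 0 0; 0 0 0 -12 0 0 0; 0 0 0 -12 0 0 0; 0 0 0 -12 0 0 0; 0 0 0 -12 0 0 0; 0 0 0 -12 0 0 0"
}}

```text
time_s: 5.22
eef_pos: [520.7, -190.3, 273.3]
ee_rot: [-0.001, 0.98, 0.197, -0.001]
force: [0.1, 0.2, -2.4]
grip_width: 0.153
grip_force: 58.4
```

Run:
```python
from h import *
s=sense();print(s['eef_pos'],s['force'],s['wrist_torque'],s['joints'])
c=np.array([471.3,260.9]);
for P in [(450,-100,274),(430,60,274),(430,200,274),(471.3,260.9,274)]: print(P,*go(s,P,15.4))
```

```text
[ 520.70020157 -190.29535167  273.27667241] [ 0.06592955  0.16107012 -2.3828533 ] [-0.09164543 -0.00099994  0.0357368 ] [-5.61746300e-01  3.62969848e-01  1.36316104e+00  2.88856832e-05
  1.41742069e+00  6.13220146e-01]
(450, -100, 274) [ -3.04 -11.06  -0.05] [-0.0015  0.0012  0.127 ]
(430, 60, 274) [  1.28 -26.59  -0.03] [-0.0015  0.0012  0.127 ]
(430, 200, 274) [ 6.680e+00 -3.951e+01 -2.000e-02] [-0.0015  0.0012  0.127 ]
(471.3, 260.9, 274) [ 1.284e+01 -4.354e+01 -2.000e-02] [-0.0015  0.0012  0.127 ]
```

>>> {"name": "step_arm", "arguments": {
  "commands": "0 -0.4 -1.2 0 0 0 0; 0 -1 -3.2 0 0 0 0.02; 0 -1.8 -6 0 0 0 0.04; 0 -2.5 -8.8 0 0 0 0.06; 0 -2.5 -11.5 0 0 0 0.08; 0 -1.8 -14.2 0 0 0 0.1; 0 -1 -17 0 0 0 0.12; 0 -0.2 -20 0 0 0 0.127; 0 0.6 -23 0 0 0 0.127; 0 1.4 -26 0 0 0 0.127; 0 2.5 -29 0 0 0 0.127; 0 3.8 -32 0 0 0 0.127; 0 5.2 -35 0 0 0 0.127; 0 6.8 -37.6 0 0 0 0.127; 0 8.5 -39.7 0 0 0 0.127; 0 10.2 -41.4 0 0 0 0.127; 0 11.6 -42.6 0 0 0 0.127; 0 12.5 -43.3 0 0 0 0.127; 0 12.8 -43.5 0 0 0 0.127; 0 12.8 -43.5 0 0 0 0.127"
}}

```text
time_s: 6.88
eef_pos: [471.3, 260.5, 273.5]
ee_rot: [0.0, 0.991, 0.134, -0.001]
force: [-0.0, 0.1, -1.2]
grip_width: 0.154
grip_force: 59.1
```

>>> {"name": "step_arm", "arguments": {
  "commands": "0 0 0 0 0 0 0; 0 0 0 0 0 0 0; 0 0 0 0 0 0 0; 0 0 0 0 0 0 0; 0 0 0 0 0 0 0; 0 0 0 0 0 0 0"
}}

```text
time_s: 7.38
eef_pos: [471.3, 260.1, 274.4]
ee_rot: [-0.0, 0.991, 0.134, 0.0]
force: [-0.1, -0.5, -2.4]
grip_width: 0.158
grip_force: 59.1
```

Run:
```python
from h import *
np.set_printoptions(precision=2,suppress=True)
s=sense();print(s['eef_pos'],s['force'],s['wrist_torque'],s['ee_rot'],s['joints'])
a=capture('side');b=capture('top')
cv2.imwrite('pics/z3.png',np.hstack([cv2.resize(a[130:310,170:290],(400,600),interpolation=2),cv2.resize(b[120:270,120:220],(400,600),interpolation=2)])[:,:,::-1])
for l in ['caddy_grip','caddy_tongue','caddy','bar_top']:
    r={c:spot_point(c,l)[:1] for c in('side','top')}
    print(l,[[(x['xy'],round(x['score'],2)) for x in r[c]] for c in r])
y=np.radians(15.4);R=np.array([[np.cos(y),-np.sin(y),0],[np.sin(y),np.cos(y),0],[0,0,1]])
g=s['eef_pos']+[0,0,-1]
for n,o in [('grip',[0,0,0]),('tongue',[8,0,-58]),('lipend',[16,0,-72]),('caddy',[-23.5,38,-153])]: print(n,proj('side',g+R@o),proj('top',g+R@o))
```

```text
[471.33 260.07 274.39] [-0.08 -0.54 -2.36] [-0.02 -0.02  0.02] [-0.    0.99  0.13  0.  ] [ 0.29  0.32  1.41 -0.    1.4   1.59]
caddy_grip [[([226.4, 193.7], 0.92)], []]
caddy_tongue [[([225.0, 212.1], 0.97)], []]
caddy [[([232.5, 254.3], 0.85)], []]
bar_top [[([230.9, 215.8], 0.81)], [([179.0, 199.0], 0.72)]]
grip [226.6  191.51] [160.36 204.85]
tongue [224.  210.9] [164.05 201.28]
lipend [220.74 214.72] [164.29 198.03]
caddy [233.3  256.64] [159.   216.37]
```

View pics/z3.png

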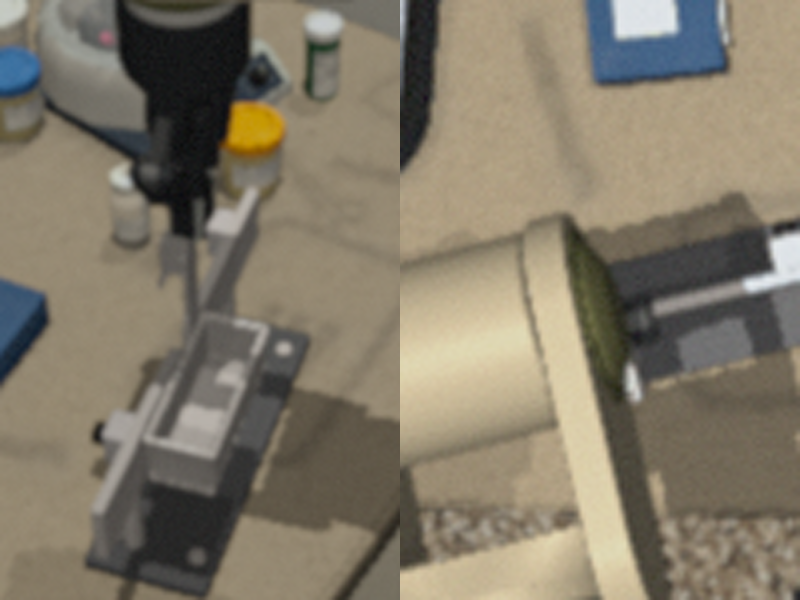

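>>> {"name": "step_arm", "arguments": {
  "commands": "0 0 0 0.5 0 0 0; 0 0 0 1.2 0 0 0; 0 0 0 2 0 0 0; 0 0 0 2.8 0 0 0; 0 0 0 3.5 0 0 0; 0 0 0 4 0 0 0; 0 0 0 4 0 0 0; 0 0 0 4 0 0 0; 0 0 0 4 0 0 0; 0 0 0 4 0 0 0; 0 0 0 4 0 0 0"
}}

```text
time_s: 8.8
eef_pos: [471.5, 260.3, 234.7]
ee_rot: [-0.0, 0.991, 0.134, 0.0]
force: [-0.2, -0.6, -2.3]
grip_width: 0.158
grip_force: 59.1
```

Run:
```python
from h import *
np.set_printoptions(precision=2,suppress=True)
s=sense();print(s['eef_pos'],s['force'],s['wrist_torque'])
a=capture('side');b=capture('top')
cv2.imwrite('pics/z4.png',np.hstack([cv2.resize(a[180:270,190:250],(400,600),interpolation=2),cv2.resize(b[175:220,145:175],(400,600),interpolation=2)])[:,:,::-1])
y=np.radians(15.4);R=np.array([[np.cos(y),-np.sin(y),0],[np.sin(y),np.cos(y),0],[0,0,1]])
g=s['eef_pos']+[0,0,-1]
for n,o in [('grip',[0,0,0]),('tongue',[8,0,-58]),('lipend',[16,0,-72]),('caddy',[-23.5,38,-153]),('boxcorner nl',[-45,93,-113]),('farleft',[-2,93,-113]),('nr',[-45,-17,-113])]: print(n,(proj('side',g+R@o)-[190,180])*6.667)
for l in ['caddy_grip','caddy_tongue','caddy']:
    print(l,[((np.array(x['xy'])-[190,180])*6.667,round(x['score'],2)) for x in spot_point('side',l)[:1]])
```

```text
[471.48 260.3  234.65] [-0.25 -0.59 -2.26] [-0.1  -0.04  0.03]
grip [247.69 170.44]
tongue [230.68 292.57]
lipend [209.41 316.47]
caddy [290.96 587.28]
boxcorner nl [294.58 657.36]
farleft [165.97 623.75]
nr [402.16 404.71]
caddy_grip [(array([230.68, 172.68]), 0.92)]
caddy_tongue [(array([220.68, 304.02]), 0.85)]
caddy [(array([279.35, 591.36]), 0.85)]
```

View pics/z4.png

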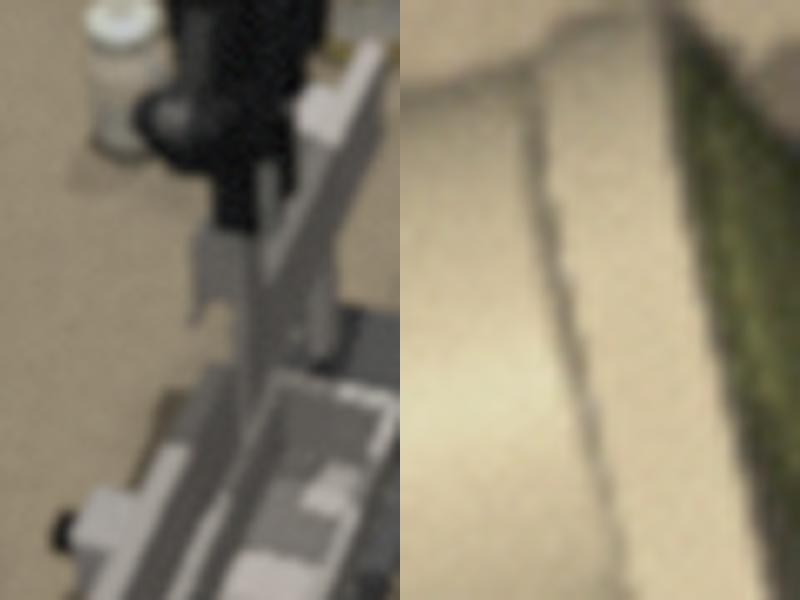

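>>> {"name": "step_arm", "arguments": {
  "commands": "0 0.05 0 0 0 0 0; 0 0.1 0 0 0 0 0; 0 0.1 0 0 0 0 0; 0 0.1 0 0 0 0 0; 0 0.1 0 0 0 0 0"
}}

```text
time_s: 9.47
eef_pos: [472.3, 260.5, 234.3]
ee_rot: [0.0, 0.991, 0.134, -0.0]
force: [-0.1, -0.2, -1.6]
grip_width: 0.158
grip_force: 59.1
```

>>> {"name": "step_arm", "arguments": {
  "commands": "0 0.05 0 0 0 0 0; 0 0.1 0 0 0 0 0; 0 0.1 0 0 0 0 0; 0 0.1 0 0 0 0 0; 0 0.1 0 0 0 0 0"
}}

```text
time_s: 9.88
eef_pos: [473.1, 260.7, 234.3]
ee_rot: [0.0, 0.991, 0.134, -0.0]
force: [-1.9, -1.5, -0.8]
grip_width: 0.161
grip_force: 58.7
```

>>> {"name": "step_arm", "arguments": {
  "commands": "0 0.03 0 0 0 0 0; 0 0.05 0 0 0 0 0; 0 0.05 0 0 0 0 0; 0 0.05 0 0 0 0 0; 0 0.05 0 0 0 0 0; 0 0.05 0 0 0 0 0"
}}

```text
time_s: 10.38
eef_pos: [473.6, 260.9, 234.2]
ee_rot: [0.0, 0.991, 0.134, -0.0]
force: [-4.9, -1.7, -0.4]
grip_width: 0.154
grip_force: 58.4
```

Run:
```python
from h import *
np.set_printoptions(precision=2,suppress=True)
s=sense();print(s['eef_pos'],s['force'],s['wrist_torque'])
```

```text
[473.64 260.9  234.24] [-4.94 -1.71 -0.41] [-0.33  0.87 -0.11]
```

>>> {"name": "step_arm", "arguments": {
  "commands": "0 -0.12 0 0 0 0 0; 0 -0.23 0 0 0 0 0; 0 -0.23 0 0 0 0 0; 0 -0.23 0 0 0 0 0; 0 -0.23 0 0.2 0 0 0; 0 -0.23 0 0.4 0 0 0; 0 -0.23 0 0.5 0 0 0; 0 -0.23 0 0.5 0 0 0; 0 -0.23 0 0.5 0 0 0; 0 -0.23 0 0.5 0 0 0"
}}

```text
time_s: 11.22
eef_pos: [471.6, 260.3, 229.4]
ee_rot: [-0.0, 0.991, 0.134, 0.0]
force: [-0.1, -0.7, -1.8]
grip_width: 0.156
grip_force: 58.7
```

>>> {"name": "step_arm", "arguments": {
  "commands": "0 0 0 0.1 0 0 0; 0 0 0 0.2 0 0 0; 0 0 0 0.3 0 0 0; 0 0 0 0.3 0 0 0; 0 0 0 0.3 0 0 0; 0 0 0 0.3 0 0 0"
}}

```text
time_s: 11.72
eef_pos: [471.6, 260.3, 226.3]
ee_rot: [-0.0, 0.991, 0.134, 0.0]
force: [-0.0, -0.6, -1.5]
grip_width: 0.159
grip_force: 58.7
```

>>> {"name": "step_arm", "arguments": {
  "commands": "0 0 0 0.1 0 0 0; 0 0 0 0.2 0 0 0; 0 0 0 0.3 0 0 0; 0 0 0 0.4 0 0 0; 0 0 0 0.4 0 0 0; 0 0 0 0.4 0 0 0; 0 0 0 0.4 0 0 0"
}}

```text
time_s: 12.3
eef_pos: [471.6, 260.3, 222.3]
ee_rot: [-0.0, 0.991, 0.134, 0.0]
force: [0.4, 0.0, -1.6]
grip_width: 0.153
grip_force: 58.7
```

>>> {"name": "step_arm", "arguments": {
  "commands": "0 0 0 0.1 0 0 0; 0 0 0 0.2 0 0 0; 0 0 0 0.3 0 0 0; 0 0 0 0.4 0 0 0; 0 0 0 0.4 0 0 0; 0 0 0 0.4 0 0 0; 0 0 0 0.4 0 0 0"
}}

```text
time_s: 12.88
eef_pos: [471.5, 260.3, 218.3]
ee_rot: [-0.0, 0.991, 0.134, 0.0]
force: [-0.3, -0.3, -1.7]
grip_width: 0.153
grip_force: 58.7
```

>>> {"name": "step_arm", "arguments": {
  "commands": "0 0 0 0.05 0 0 0; 0 0 0 0.1 0 0 0; 0 0 0 0.15 0 0 0; 0 0 0 0.2 0 0 0; 0 0 0 0.2 0 0 0; 0 0 0 0.2 0 0 0; 0 0 0 0.2 0 0 0"
}}

```text
time_s: 13.47
eef_pos: [471.6, 260.3, 216.3]
ee_rot: [-0.0, 0.991, 0.134, 0.0]
force: [0.2, 0.0, -2.7]
grip_width: 0.154
grip_force: 58.7
```

>>> {"name": "step_arm", "arguments": {
  "commands": "0 0 0 0.05 0 0 0; 0 0 0 0.1 0 0 0; 0 0 0 0.15 0 0 0; 0 0 0 0.2 0 0 0; 0 0 0 0.2 0 0 0; 0 0 0 0.2 0 0 0; 0 0 0 0.2 0 0 0"
}}

```text
time_s: 14.05
eef_pos: [471.5, 260.3, 214.3]
ee_rot: [-0.0, 0.991, 0.134, 0.0]
force: [0.1, -0.0, -1.2]
grip_width: 0.155
grip_force: 58.7
```

>>> {"name": "step_arm", "arguments": {
  "commands": "0 0 0 0.05 0 0 0; 0 0 0 0.1 0 0 0; 0 0 0 0.15 0 0 0; 0 0 0 0.15 0 0 0; 0 0 0 0.15 0 0 0; 0 0 0 0.15 0 0 0; 0 0 0 0.15 0 0 0"
}}

```text
time_s: 14.63
eef_pos: [471.6, 260.3, 212.8]
ee_rot: [-0.0, 0.991, 0.134, 0.0]
force: [0.6, -0.4, -1.0]
grip_width: 0.156
grip_force: 58.7
```

>>> {"name": "step_arm", "arguments": {
  "commands": "0 0 0 0.05 0 0 0; 0 0 0 0.1 0 0 0; 0 0 0 0.15 0 0 0; 0 0 0 0.15 0 0 0; 0 0 0 0.15 0 0 0; 0 0 0 0.15 0 0 0"
}}

```text
time_s: 15.13
eef_pos: [471.5, 260.3, 211.3]
ee_rot: [-0.0, 0.991, 0.134, -0.0]
force: [0.6, 1.2, -1.8]
grip_width: 0.157
grip_force: 58.7
```

>>> {"name": "step_arm", "arguments": {
  "commands": "0 0 0 0.05 0 0 0; 0 0 0 0.1 0 0 0; 0 0 0 0.15 0 0 0; 0 0 0 0.15 0 0 0; 0 0 0 0.15 0 0 0; 0 0 0 0.15 0 0 0"
}}

```text
time_s: 15.63
eef_pos: [471.5, 260.3, 209.8]
ee_rot: [-0.0, 0.991, 0.134, -0.0]
force: [0.6, -0.5, -1.7]
grip_width: 0.155
grip_force: 58.7
```

>>> {"name": "step_arm", "arguments": {
  "commands": "0 0 0 0.05 0 0 0; 0 0 0 0.1 0 0 0; 0 0 0 0.15 0 0 0; 0 0 0 0.15 0 0 0; 0 0 0 0.15 0 0 0; 0 0 0 0.15 0 0 0"
}}

```text
time_s: 16.13
eef_pos: [471.6, 260.3, 208.3]
ee_rot: [0.0, 0.991, 0.134, 0.0]
force: [-0.3, 0.3, -1.0]
grip_width: 0.156
grip_force: 58.7
```

>>> {"name": "step_arm", "arguments": {
  "commands": "0 0 0 0.05 0 0 0; 0 0 0 0.1 0 0 0; 0 0 0 0.15 0 0 0; 0 0 0 0.15 0 0 0; 0 0 0 0.15 0 0 0; 0 0 0 0.15 0 0 0"
}}

```text
time_s: 16.63
eef_pos: [471.5, 260.3, 206.8]
ee_rot: [-0.0, 0.991, 0.134, -0.0]
force: [0.3, -0.4, -2.1]
grip_width: 0.154
grip_force: 58.7
```

>>> {"name": "step_arm", "arguments": {
  "commands": "0 0 0 0.05 0 0 0; 0 0 0 0.1 0 0 0; 0 0 0 0.15 0 0 0; 0 0 0 0.2 0 0 0; 0 0 0 0.2 0 0 0; 0 0 0 0.2 0 0 0"
}}

```text
time_s: 17.13
eef_pos: [471.5, 260.3, 204.8]
ee_rot: [0.0, 0.991, 0.134, -0.0]
force: [-0.4, -0.5, -1.7]
grip_width: 0.155
grip_force: 58.7
```

>>> {"name": "step_arm", "arguments": {
  "commands": "0 0 0 0.05 0 0 0; 0 0 0 0.1 0 0 0; 0 0 0 0.15 0 0 0; 0 0 0 0.2 0 0 0; 0 0 0 0.2 0 0 0; 0 0 0 0.2 0 0 0"
}}

```text
time_s: 17.63
eef_pos: [471.5, 260.3, 202.8]
ee_rot: [0.0, 0.991, 0.134, -0.0]
force: [0.2, -0.5, -1.4]
grip_width: 0.154
grip_force: 58.7
```

>>> {"name": "step_arm", "arguments": {
  "commands": "0 0 0 0.05 0 0 0; 0 0 0 0.1 0 0 0; 0 0 0 0.15 0 0 0; 0 0 0 0.2 0 0 0; 0 0 0 0.2 0 0 0; 0 0 0 0.2 0 0 0"
}}

```text
time_s: 18.13
eef_pos: [471.6, 260.3, 200.8]
ee_rot: [0.0, 0.991, 0.134, 0.0]
force: [0.5, 0.7, -1.2]
grip_width: 0.151
grip_force: 58.7
```

>>> {"name": "step_arm", "arguments": {
  "commands": "0 0 0 0.05 0 0 0; 0 0 0 0.1 0 0 0; 0 0 0 0.15 0 0 0; 0 0 0 0.2 0 0 0; 0 0 0 0.25 0 0 0; 0 0 0 0.3 0 0 0; 0 0 0 0.3 0 0 0; 0 0 0 0.3 0 0 0"
}}

```text
time_s: 18.8
eef_pos: [471.5, 260.3, 197.8]
ee_rot: [0.0, 0.991, 0.134, -0.0]
force: [-0.5, -1.1, -2.0]
grip_width: 0.156
grip_force: 58.7
```

>>> {"name": "step_arm", "arguments": {
  "commands": "0 0 0 0.05 0 0 0; 0 0 0 0.1 0 0 0; 0 0 0 0.15 0 0 0; 0 0 0 0.2 0 0 0; 0 0 0 0.25 0 0 0; 0 0 0 0.3 0 0 0; 0 0 0 0.3 0 0 0; 0 0 0 0.3 0 0 0"
}}

```text
time_s: 19.47
eef_pos: [471.5, 260.3, 194.8]
ee_rot: [0.0, 0.991, 0.134, -0.0]
force: [0.4, 0.0, -1.9]
grip_width: 0.156
grip_force: 58.7
```

>>> {"name": "step_arm", "arguments": {
  "commands": "0 0 0 0.05 0 0 0; 0 0 0 0.1 0 0 0; 0 0 0 0.15 0 0 0; 0 0 0 0.2 0 0 0; 0 0 0 0.25 0 0 0; 0 0 0 0.3 0 0 0; 0 0 0 0.3 0 0 0; 0 0 0 0.3 0 0 0"
}}

```text
time_s: 20.13
eef_pos: [471.5, 260.3, 191.8]
ee_rot: [0.0, 0.991, 0.134, -0.0]
force: [0.3, 0.1, -1.4]
grip_width: 0.153
grip_force: 58.7
```

Nearly home (expected near 187); 1 mm steps now.

>>> {"name": "step_arm", "arguments": {
  "commands": "0 0 0 0.05 0 0 0; 0 0 0 0.1 0 0 0; 0 0 0 0.15 0 0 0; 0 0 0 0.2 0 0 0; 0 0 0 0.2 0 0 0; 0 0 0 0.2 0 0 0"
}}

```text
time_s: 20.63
eef_pos: [471.5, 260.3, 189.8]
ee_rot: [-0.0, 0.991, 0.134, -0.0]
force: [-0.3, -1.0, -1.1]
grip_width: 0.154
grip_force: 58.7
```

>>> {"name": "step_arm", "arguments": {
  "commands": "0 0 0 0.05 0 0 0; 0 0 0 0.1 0 0 0; 0 0 0 0.1 0 0 0; 0 0 0 0.1 0 0 0"
}}

```text
time_s: 20.97
eef_pos: [471.5, 260.3, 188.8]
ee_rot: [-0.0, 0.991, 0.134, -0.0]
force: [-0.1, 0.8, -1.3]
grip_width: 0.158
grip_force: 58.7
```

>>> {"name": "step_arm", "arguments": {
  "commands": "0 0 0 0.05 0 0 0; 0 0 0 0.1 0 0 0; 0 0 0 0.1 0 0 0; 0 0 0 0.1 0 0 0"
}}

```text
time_s: 21.3
eef_pos: [471.5, 260.3, 187.8]
ee_rot: [0.0, 0.991, 0.134, -0.0]
force: [0.1, -0.1, -2.1]
grip_width: 0.153
grip_force: 58.7
```

>>> {"name": "step_arm", "arguments": {
  "commands": "0 0 0 0.05 0 0 0; 0 0 0 0.1 0 0 0; 0 0 0 0.1 0 0 0; 0 0 0 0.1 0 0 0"
}}

```text
time_s: 21.63
eef_pos: [471.6, 260.3, 187.0]
ee_rot: [-0.0, 0.991, 0.134, 0.0]
force: [0.0, -0.0, 0.2]
grip_width: 0.153
grip_force: 59.0
```

>>> {"name": "step_arm", "arguments": {
  "commands": "0 0 0 0.05 0 0 0; 0 0 0 0.1 0 0 0; 0 0 0 0.1 0 0 0; 0 0 0 0.1 0 0 0"
}}

```text
time_s: 21.97
eef_pos: [471.8, 260.4, 187.0]
ee_rot: [-0.0, 0.991, 0.134, 0.001]
force: [-2.5, -0.6, 8.7]
grip_width: 0.155
grip_force: 59.9
```

>>> {"name": "step_arm", "arguments": {
  "commands": "0 0 0 -0.04 0 0 0; 0 0 0 -0.08 0 0 0; 0 0 0 -0.08 0 0 0; 0 0 0 -0.08 0 0 0; 0 0 0 -0.08 0 0 0; 0 0 0 -0.08 0 0 0",
  "newtons": 40
}}

```text
time_s: 22.47
eef_pos: [471.7, 260.4, 187.0]
ee_rot: [-0.0, 0.991, 0.134, 0.0]
force: [-1.5, -1.0, 5.2]
grip_width: 0.154
grip_force: 59.5
```

>>> {"name": "step_arm", "arguments": {
  "commands": "0.13 0 0 0 0 0 0; 0.14 0 0 0 0 0 0; 0.145 0 0 0 0 0 0; 0.15 0 0 0 0 0 0; 0.155 0 0 0 0 0 0; 0.16 0 0 0 0 0 0; 0.165 0 0 0 0 0 0; 0.17 0 0 0 0 0 0; 0.175 0 0 0 0 0 0; 0.18 0 0 0 0 0 0; 0.185 0 0 0 0 0 0; 0.19 0 0 0 0 0 0; 0.195 0 0 0 0 0 0; 0.2 0 0 0 0 0 0; 0.205 0 0 0 0 0 0; 0.21 0 0 0 0 0 0; 0.215 0 0 0 0 0 0; 0.22 0 0 0 0 0 0; 0.22 0 0 0 0 0 0",
  "newtons": 20
}}

```text
time_s: 24.05
eef_pos: [471.5, 260.3, 186.5]
ee_rot: [-0.0, 0.991, 0.134, -0.0]
force: [-0.9, 0.1, 3.6]
grip_width: 0.226
grip_force: 8.3
```

>>> {"name": "step_arm", "arguments": {
  "commands": "0.225 0 0 0 0 0 0; 0.23 0 0 0 0 0 0; 0.235 0 0 0 0 0 0; 0.24 0 0 0 0 0 0; 0.25 0 0 0 0 0 0; 0.26 0 0 0 0 0 0; 0.27 0 0 0 0 0 0; 0.28 0 0 0 0 0 0; 0.29 0 0 0 0 0 0; 0.3 0 0 0 0 0 0; 0.31 0 0 0 0 0 0; 0.32 0 0 0 0 0 0; 0.33 0 0 0 0 0 0; 0.34 0 0 0 0 0 0; 0.35 0 0 0 0 0 0; 0.36 0 0 0 0 0 0; 0.37 0 0 0 0 0 0; 0.38 0 0 0 0 0 0; 0.39 0 0 0 0 0 0; 0.4 0 0 0 0 0 0"
}}

```text
time_s: 25.72
eef_pos: [471.6, 260.3, 186.6]
ee_rot: [0.0, 0.991, 0.134, 0.0]
force: [0.7, -0.2, 0.0]
grip_width: 0.4
grip_force: 0.0
```

>>> {"name": "step_arm", "arguments": {
  "commands": "0.41 0 0 0 0 0 0; 0.42 0 0 0 0 0 0; 0.43 0 0 0 0 0 0; 0.44 0 0 0 0 0 0; 0.45 0 0 0 0 0 0; 0.46 0 0 0 0 0 0; 0.47 0 0 0 0 0 0; 0.48 0 0 0 0 0 0; 0.49 0 0 0 0 0 0; 0.5 0 0 0 0 0 0; 0.52 0 0 0 0 0 0; 0.54 0 0 0 0 0 0; 0.56 0 0 0 0 0 0; 0.58 0 0 0 0 0 0; 0.6 0 0 0 0 0 0; 0.62 0 0 0 0 0 0; 0.64 0 0 0 0 0 0; 0.66 0 0 0 0 0 0; 0.68 0 0 0 0 0 0; 0.7 0 0 0 0 0 0"
}}

```text
time_s: 27.38
eef_pos: [471.5, 260.3, 186.6]
ee_rot: [-0.0, 0.991, 0.134, -0.0]
force: [-0.1, -0.2, -0.8]
grip_width: 0.699
grip_force: 0.0
```

Run:
```python
from h import *
np.set_printoptions(precision=2,suppress=True)
s=sense();print(s['eef_pos'],s['force'],s['wrist_torque'],s['grip_force'],s['time_s'])
a=capture('side')
cv2.imwrite('pics/z5.png',cv2.resize(a[150:300,150:350],(800,600),interpolation=2)[:,:,::-1])
```

```text
[471.53 260.31 186.6 ] [-0.07 -0.19 -0.81] [0.   0.02 0.02] 0.0 27.3833
```

View pics/z5.png

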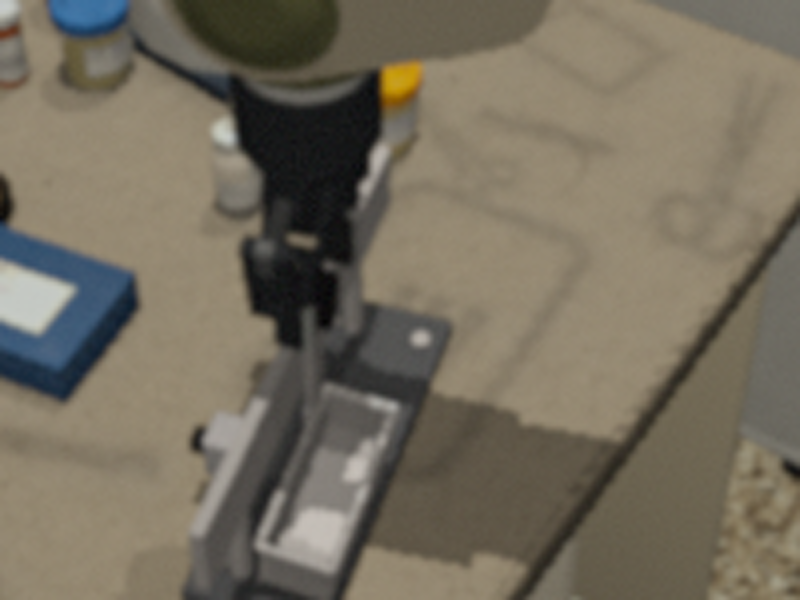

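>>> {"name": "step_arm", "arguments": {
  "commands": "0.8 0 0 0 0 0 0; 0.9 0 0 0 0 0 0; 1 0 0 0 0 0 0; 1 0 0 0 0 0 0; 1 0 0 -0.3 0 0 0; 1 0 0 -0.8 0 0 0; 1 0 0 -1.5 0 0 0; 1 0 0 -2.5 0 0 0; 1 0 0 -3.5 0 0 0; 1 0 0 -5 0 0 0; 1 0 0 -6.5 0 0 0; 1 0 0 -8 0 0 0; 1 0 0 -10 0 0 0; 1 0 0 -12 0 0 0; 1 0 0 -12 0 0 0; 1 0 0 -12 0 0 0; 1 0 0 -12 0 0 0; 1 0 0 -12 0 0 0; 1 0 0 -12 0 0 0"
}}

```text
time_s: 29.02
eef_pos: [471.3, 260.2, 305.9]
ee_rot: [0.0, 0.991, 0.134, -0.001]
force: [0.7, 0.0, 0.0]
grip_width: 0.999
grip_force: 0.0
```

Run:
```python
from h import *
a=capture('side')
cv2.imwrite('pics/z6.png',cv2.resize(a[170:290,170:330],(800,600),interpolation=2)[:,:,::-1])
for l in ['caddy_grip','caddy_tongue','caddy']: print(l,[(x['xy'],round(x['score'],2)) for x in spot_point('side',l)[:1]])
y=np.radians(15.4);R=np.array([[np.cos(y),-np.sin(y),0],[np.sin(y),np.cos(y),0],[0,0,1]])
g=np.array([471.5,260.3,186])
for o in ([0,0,0],[-2,10,0],[8,0,-58]): print(proj('side',g+R@o))
```

```text
caddy_grip [([227.5, 227.1], 0.82)]
caddy_tongue [([225.4, 239.1], 0.87)]
caddy [([228.9, 278.5], 0.85)]
[227.90779122 221.39237056]
[227.20361933 224.83590693]
[225.40381695 238.54266571]
```

View pics/z6.png

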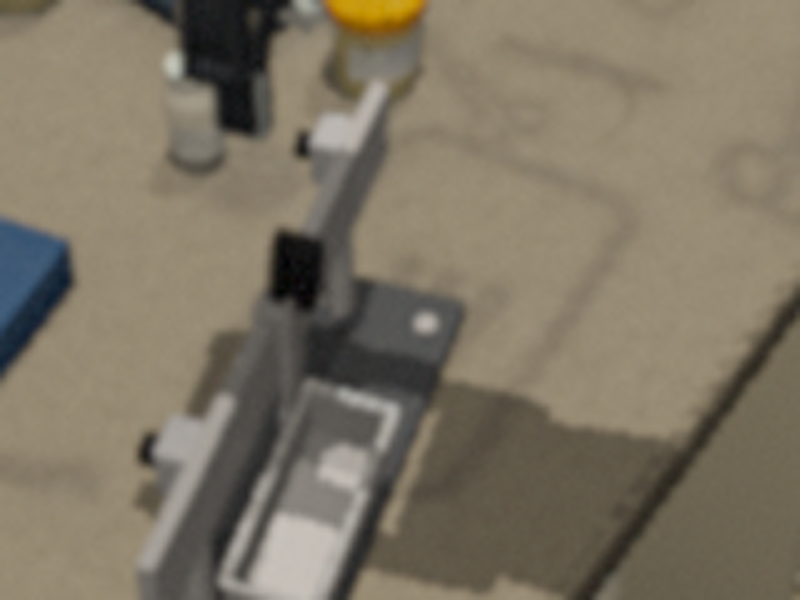

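The picture shows the caddy hanging on the bar, with its grip at about (297,270) in the crop. It leans slightly, the tongue is down in the notch and the gripper is well clear above.

```bash
python3 -c "
from rig import *
print(finish_job())"
```

```text
the job is handed in; nothing more can be done
None
```

The caddy hangs released on the bar with its tongue down in the notch, the cup, vial and dropper bottle were not touched, and the job was handed in at about 29 s (no verdict came back); readings showed at most about 9 N.

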